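# Slide the pepper mill home in the condiment station

### The arm

A 6-joint arm with a two-finger parallel gripper is mounted at the origin on the work surface. World frame = base frame: x ahead of the robot, y to its left, z up, the work surface at z = 0. Lengths are in m, angles in rad, forces in N, time in s.
With the tool pointing down it reaches from about 0.325 to 0.875 m from the base axis. Payload 4.4 kg.
Tool frame: the origin (TCP) lies between the finger pads; the fingertips stand 17 mm ahead of it and the grasp point (between the pads) lies 2 mm behind it; z points along the fingers, x is the direction in which the jaws open and shut, and the axes are right-handed (so a half turn about z gives the same grasp; the last joint's range is limited). The gripper opens to 85 mm and grips with 20 to 120 N. Pads are 22 mm wide; open, the fingers measure 114 mm over their backs; the gripper's body (76 mm by 85 mm) begins 54 mm behind the grasp point. The pads swing forward as they close: fully open they stand 13 mm farther back than shut.
Start: joints at [-1.415, 0.207, 1.542, -0, 1.393, -0.15], TCP at [0.173, -0.548, 0.248] pointing down, gripper open.
Joint ranges: [-2.73, 2.73], [-0.86, 2.22], [0.23, 2.46], [-1.11, 4.25], [0.08, 2.63], [-2.82, 2.82]. Speed limits (rad/s): [2.79, 2.79, 3.14, 3.14, 3.14, 3.14].

### API

Orientations are given as a unit quaternion [w, x, y, z].
In Python, from station import state, camera, hand_in gives the robot as it stands.
- The arm moves only by the shell command python3 -m creep 'ROWS'. ROWS is JSON, a list of rows, each a list of 3 entries, a list of its own where there are three numbers: the opening in per cent of the stroke, from 0 (shut) to 100 (fully open), then the shift along the tool's x, y, z in cm, then the turn about the tool's z in rad. In form: [[grip, [dx, dy, dz], yaw], ...]. A call has 1 to 20 rows; each row is the pose to reach, as a shift and turn from the pose commanded when the call began, along the tool's axes at that moment; what a row does not reach only later rows make up. A row lasts 1/12 s, in which the tool goes at most 41.7 mm and 7.16 degrees, less where a joint would pass 70% of its speed; a pose out of reach is approached as far as the arm can. A call with a gripper value outside its range is refused whole. The fingers move at their own pace and stop on an object; the grip force is fixed at half the most. Time passes only in rows, so rows that repeat a pose let the fingers close. It gives the time, the measured TCP pose, the force and the opening at its end, in the units of the state.
- state(): the state, without advancing time (a new reading comes with each control period).
- camera(name): name is "scene" or "top"; returns a dict with "frame" (400x640x3 uint8, red, green, blue), "camera_matrix" (3x3 intrinsics, pixels), "extrinsics" (4x4, takes a point from world to camera coordinates). Camera axes: x right, y up, looking along -z (the intrinsics and any distortion apply to the point x, -y, -z); pixel columns grow to the right and rows downward; lengths in m; the calibration is good to about 2 mm. A picture is of the moment at which its call begins. There is no depth.
- hand_in(): hands the job in, once; it reports no verdict.
The state is a dict: "time": time; "qpos": joint angles; "joint_vel": joint speeds; "joint_efforts": joint torques, N m; "ee_pos": TCP position; "tcp_rot": TCP orientation; "force": force on the tool from outside, world axes, zero at the start; "torque": the same for the moment, N m; "width": finger opening in m.
Only numpy, scipy, OpenCV 4.12 (cv2) and the standard library are available. Lean on these libraries where they do the work, as an engineer would, in place of code of your own. Each camera call takes 0.05 s, during which the arm holds its last target.

### The job

Tidy the canteen table: push the tall pepper mill gently across the table top, low on its foot so that it slides and stays standing all the way, into the empty bay of the condiment station through the bay's open front, until its whole foot is inside the bay. Do not pinch it, lift it or let it tip, leave the bottle, jar, tumbler and napkin holder where they stand, and then move clear of everything.

Things in the scene. Friction and masses are not known exactly. Their poses are not given: they have to be found in the camera images.
- mill: The pepper mill: brown turned wood, 210 mm tall, about 0.3 kg, loose, standing upright on the table. Origin at the centre of its underside, z up its axis. Foot: upright cylinder 56 mm in diameter from the table to 36 mm up; above it the body narrows to 34 mm diameter at 95 mm up, widens to 44 mm at 152 mm, and the head is 50 mm across at 172 mm. A push of 1.5 to 3 N on the lower 30 mm slides it; above 50 mm it is apt to tip.
- bay: The empty bay of the station, with a flat dark disc 66 mm across on the table, as in every bay (0.6 mm, nothing to climb). Origin on the table at the centre of the bay; x points horizontally into the bay towards its back wall, z up; the open front is at x = -42 mm, the back wall's face at x = +42 mm, the side walls' inner faces at y = -40 and +40 mm. The bay has no floor of its own and no step at its front: the table runs through.
- station: Fixed steel frame of three equal bays in a row running away from the robot, open above and on the long side facing right (-y). Walls 8 mm thick, 45 mm high; bay centres 88 mm apart along its y. Origin on the table, centre of the middle bay; x points to the back wall (left, +y, within 0.25 rad), z up. Extent x -42 to +50 mm, y -136 to +136 mm. Bottle and jar stand in two bays; any bay may be the empty one.
- bottle: Brown glass sauce bottle, 58 mm in diameter, 150 mm tall, loose, standing in one bay; leave it alone. Origin at the centre of its underside.
- jar: Clear jar with a steel lid, 60 mm in diameter, 85 mm tall, loose, standing in another bay; leave it alone. Origin at the centre of its underside.
- tumbler: Empty grey plastic tumbler, 68 mm across the rim, 85 mm tall, loose on the table on one side of the work, behind the station or beyond the mill; leave it alone. Origin at the centre of its underside.
- napkins: Black napkin holder box, 70 x 85 mm, 87 mm tall, loose on the table on the other side; leave it alone. Origin at the centre of its underside.
Not all that is in view belongs to the job. What is shaped like the mill but yellow is not meant.

How it is judged:
On the way:
1. the foot of the mill, standing, is passing through the open front of the empty bay (x of mill in the frame of bay between -0.066 and -0.02 m and y of mill in the frame of bay between -0.016 and 0.016 m and height (world z) of mill below 0.006 m).
At the end, for the whole second after the job is handed in: The mill stands upright (0.06 rad), at rest, its whole foot inside the empty bay: centre at most 15.5 mm short of the bay centre (1.5 mm past flush with the front) and within 16 mm sideways. Bottle, jar, tumbler and napkin holder are within 20 mm of their starts (x of mill in the frame of bay between -0.0155 and 0.018 m and y of mill in the frame of bay between -0.016 and 0.016 m and angle between mill's own z axis and vertical below 0.06 rad and height (world z) of mill below 0.004 m and linear speed of mill below 0.02 m/s and distance of each of bottle, jar, tumbler, napkins from where it was at the start of the episode below 0.02 m and angle between each of bottle, jar, tumbler, napkins's own z axis and vertical below 0.2 rad); the robot touches nothing.
It fails at once if the mill tips more than 0.2 rad (angle between mill's own z axis and vertical above 0.2 rad).
It fails at once if the mill is lifted off the table (more than 10 mm) (height (world z) of mill above 0.01 m).
It fails at once if the mill is pinched or shoved hard (fingers on it with more than 20 N) (contact force between the fingers and mill above 20 N).
It fails at once if the mill is knocked along (faster than 0.35 m/s) (linear speed of mill above 0.35 m/s).
It fails at once if the bottle, jar, tumbler or napkin holder is moved more than 20 mm or tipped (distance of any of bottle, jar, tumbler, napkins from where it was at the start of the episode above 0.02 m or angle between any of bottle, jar, tumbler, napkins's own z axis and vertical above 0.2 rad).
It also fails if it takes over 67 s, if anything falls off the work surface, if the arm or the gripper's body presses on something with over 40 N, if the wrist force passes 120 N, or if a joint passes its speed limit or range.

## Working session

There is one attempt and no reset: what is moved stays moved. The work goes in short steps, Python scripts to look and compute and a shell command to move; the robot and the scene stay as the last step left them, time stands still between calls to the robot, and variables do not carry over. Pictures are saved under pics/ and viewed, and the job is handed in when it is done.

```bash
ls; mkdir -p pics
python3 - <<'E'
from station import state,camera
import cv2,numpy as np
for n in("scene","top"):
    c=camera(n);cv2.imwrite(f"pics/{n}0.png",c["frame"][:,:,::-1]);print(n,c["camera_matrix"],c["extrinsics"], [k for k in c])
print(state())
E
```

```text
pics
scene [[422.07330981   0.         323.47400418]
 [  0.         422.07330981 196.55910969]
 [  0.           0.           1.        ]] [[ 0.13455423  0.99081275 -0.0136111  -0.07158571]
 [-0.72467727  0.10776229  0.68061013  0.3831653 ]
 [ 0.67582396 -0.08171531  0.73251934 -1.60058484]
 [ 0.          0.          0.          1.        ]] ['frame', 'camera_matrix', 'extrinsics']
top [[414.47232284   0.         317.13602601]
 [  0.         414.47232284 204.68688448]
 [  0.           0.           1.        ]] [[-0.01957676 -0.99977309  0.00839768 -0.01487219]
 [ 0.99515522 -0.01867556  0.09652618 -0.57375345]
 [-0.09634745  0.01024667  0.99529502 -1.1691216 ]
 [ 0.          0.          0.          1.        ]] ['frame', 'camera_matrix', 'extrinsics']
{'time': 0.1, 'qpos': array([-1.41550491e+00,  2.07387544e-01,  1.54281723e+00,  1.45703806e-05,
        1.39351391e+00, -1.50538257e-01]), 'joint_vel': array([-0.00023651, -0.00119531, -0.00220585, -0.00043642,  0.0006358 ,
        0.00131226]), 'joint_efforts': array([-7.60560961e-04, -3.84090149e+01, -2.92547661e+01, -3.02456119e-04,
        4.84004529e-03, -2.36774935e-05]), 'ee_pos': array([ 0.17299362, -0.54767377,  0.24720898]), 'tcp_rot': array([-7.54958458e-04,  8.06560760e-01, -5.91150244e-01, -7.48391870e-04]), 'force': array([-0.20990684,  0.42197177, -0.28409938]), 'torque': array([ 0.05846275, -0.02835569,  0.00717361]), 'width': 0.0852553278392693}
```

View pics/scene0.png

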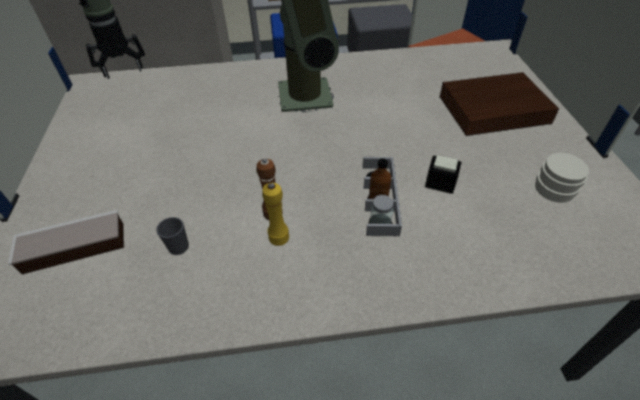

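View pics/top0.png

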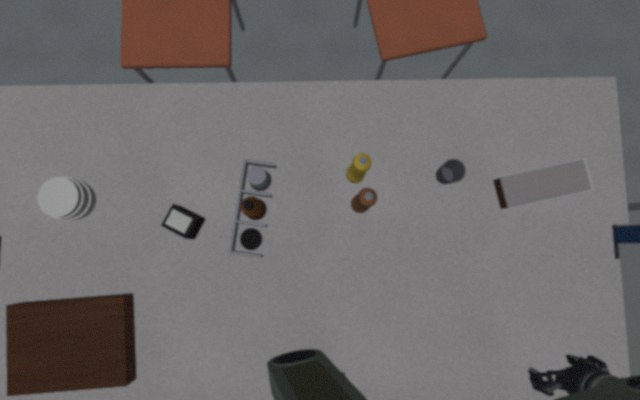

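The top view shows the empty bay with its dark disc near (251,239), the one nearest the robot. The bottle is at (253,208), the jar at (259,178), the brown mill at (364,200), the yellow decoy at (358,167), the tumbler at (450,171) and the napkins at (183,221). I'll enlarge to confirm.

Run:
```python
import cv2
a=cv2.imread("pics/top0.png")[140:270,220:400];cv2.imwrite("pics/crop0.png",cv2.resize(a,None,fx=4.4,fy=4.4,interpolation=cv2.INTER_CUBIC))
a=cv2.imread("pics/scene0.png")[140:260,230:410];cv2.imwrite("pics/crop1.png",cv2.resize(a,None,fx=4.4,fy=4.4,interpolation=cv2.INTER_CUBIC))
```

```text
(no output)
```

View pics/crop0.png

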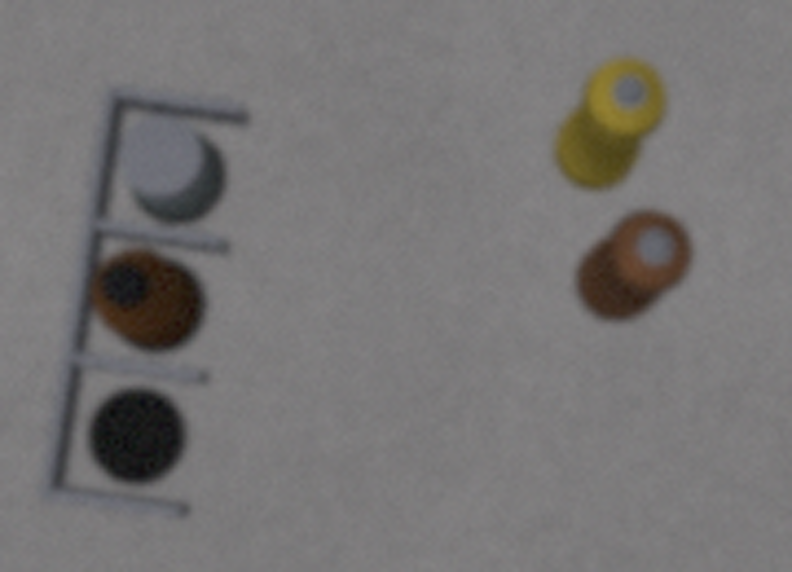

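View pics/crop1.png

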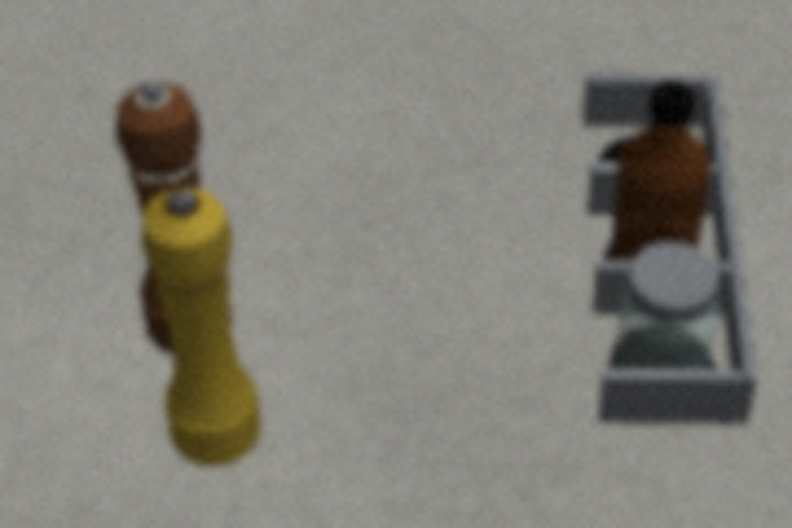

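```bash
cat > h.py <<'E'
import numpy as np,cv2
from station import state,camera
def ray(c,u,v,z):
    K=c["camera_matrix"];E=c["extrinsics"];R=E[:3,:3];t=E[:3,3]
    d=np.linalg.inv(K)@[u,v,1];d=R.T@(d*[1,-1,-1]);o=-R.T@t
    return o+d*(z-o[2])/d[2]
def proj(c,P):
    E=c["extrinsics"];p=(np.atleast_2d(P)@E[:3,:3].T+E[:3,3])*[1,-1,-1];q=p@c["camera_matrix"].T
    return q[:,:2]/q[:,2:]
def ring(x,y,z,d):
    a=np.linspace(0,2*np.pi,60);return np.c_[x+d/2*np.cos(a),y+d/2*np.sin(a),a*0+z]
E
python3 - <<'E'
from h import *
c=camera("top")
f=c["frame"].astype(int)
def P(n,u,v,z,k=4.4): print(n,ray(c,220+(u+.5)/k-.5,140+(v+.5)/k-.5,z).round(4))
P("disc",138,436,.0006);P("head",656,245,.21)
P("wall1",205,377,.045);P("wall0",186,510,.045);P("c0",52,490,.045);P("c1",118,93,.045);P("e1",247,115,.045)
# disc by threshold
g=f.sum(2); m=np.zeros_like(g,bool); m[222:256,238:266]=g[222:256,238:266]<150
v,u=np.nonzero(m); print(len(u),u.mean(),v.mean(),ray(c,u.mean(),v.mean(),0))
# mill colour mask
m=(f[...,0]-f[...,2]>20)&(f[...,1]<f[...,0]*.75); m[:, :340]=0; m[:,385:]=0; m[:185]=0;m[220:]=0
v,u=np.nonzero(m);print(len(u),u.min(),u.max(),v.min(),v.max())
best=[]
from scipy.optimize import minimize
prof=[(0,56),(.036,56),(.095,34),(.152,44),(.172,50),(.2,40)]
def mask(x,y):
    o=np.zeros(g.shape,np.uint8)
    for (a,da),(b,db) in zip(prof,prof[1:]):
        q=np.vstack([ring(x,y,a,da/1e3),ring(x,y,b,db/1e3)])
        h=cv2.convexHull((proj(c,q)*16).round().astype(np.int32));cv2.fillConvexPoly(o,h,1,shift=4)
    return o.astype(bool)
r=ray(c,220+615/4.4,140+280/4.4,.02)
for x in np.arange(r[0]-.03,r[0]+.03,.001):
  for y in np.arange(r[1]-.03,r[1]+.03,.001):
    k=mask(x,y);best.append(((k&m).sum()/(k|m).sum(),x,y))
print(sorted(best)[-4:])
E
```

```text
disc [0.4796 0.1694 0.0006]
head [ 0.5765 -0.151   0.21  ]
wall1 [0.5158 0.1196 0.045 ]
wall0 [0.4311 0.1323 0.045 ]
c0 [0.4455 0.2177 0.045 ]
c1 [0.7022 0.1748 0.045 ]
e1 [0.6862 0.0909 0.045 ]
321 250.73831775700936 238.61059190031153 [0.4799249  0.17019032 0.        ]
247 352 375 189 211
[(np.float64(0.482421875), np.float64(0.5758624848052257), np.float64(-0.1500676526524527)), (np.float64(0.482421875), np.float64(0.5758624848052257), np.float64(-0.1460676526524527)), (np.float64(0.48336594911937375), np.float64(0.5758624848052257), np.float64(-0.1470676526524527)), (np.float64(0.4843137254901961), np.float64(0.5728624848052257), np.float64(-0.1480676526524527))]
```

Run:
```python
from h import *
c=camera("top");f=c["frame"].astype(int)
print(f[200,350:380].tolist()); 
m=(f[...,0]>1.25*f[...,2]+3); 
w=np.zeros_like(m);w[182:220,340:385]=1;m&=w
yel=(f[...,1]>0.85*f[...,0])
m&=~yel
m=cv2.morphologyEx(m.astype(np.uint8),cv2.MORPH_CLOSE,np.ones((5,5))).astype(bool)
v,u=np.nonzero(m);print(m.sum(),u.min(),u.max(),v.min(),v.max())
prof=[(0,56),(.036,56),(.095,34),(.152,44),(.172,50),(.2,40)]
def mask(x,y):
    o=np.zeros(m.shape,np.uint8)
    for (a,da),(b,db) in zip(prof,prof[1:]):
        q=np.vstack([ring(x,y,a,da/1e3),ring(x,y,b,db/1e3)])
        h=cv2.convexHull((proj(c,q)*16).round().astype(np.int32));cv2.fillConvexPoly(o,h,1,shift=4)
    return o.astype(bool)
best=[]
for x in np.arange(.545,.605,.001):
  for y in np.arange(-.175,-.115,.001):
    k=mask(x,y);best.append(((k&m).sum()/(k|m).sum(),x,y))
best.sort();print(np.round(best[-6:],4)); x,y=np.mean(best[-6:],0)[1:]
im=cv2.resize(c["frame"][140:270,220:400,::-1],None,fx=4.4,fy=4.4,interpolation=cv2.INTER_CUBIC)
def dr(r,col): 
    p=((proj(c,r)-[220,140]+.5)*4.4-.5).round().astype(np.int32);cv2.polylines(im,[p],True,col,1)
for z,d in prof: dr(ring(x,y,z,d/1e3),(0,255,0))
B=np.array([.48,.17]);a=.168;ux=np.array([np.sin(a),np.cos(a)]);uy=np.array([-np.cos(a),np.sin(a)])
dr(ring(*B,0,.066),(0,255,0))
for z in(0,.045): dr(np.array([[*(B+p*ux+q*uy),z] for p,q in((-.042,-.04),(.042,-.04),(.042,.04),(-.042,.04))]),(0,0,255))
cv2.imwrite("pics/fit0.png",im)
d=B-[x,y];print(x,y,np.hypot(*d),np.arctan2(d[0],d[1]))
```

```text
[[118, 114, 114], [102, 94, 91], [84, 70, 64], [75, 57, 46], [68, 50, 37], [64, 44, 31], [61, 44, 28], [60, 43, 32], [60, 43, 32], [70, 50, 37], [80, 56, 41], [90, 62, 43], [96, 66, 45], [100, 70, 51], [101, 70, 47], [101, 73, 52], [101, 75, 62], [100, 79, 68], [100, 82, 75], [97, 81, 74], [93, 74, 66], [88, 67, 54], [90, 66, 51], [82, 57, 42], [84, 60, 43], [90, 72, 62], [98, 86, 81], [113, 108, 108], [123, 120, 121], [127, 125, 125]]
342 352 376 188 211
[[ 0.659   0.577  -0.15  ]
 [ 0.6602  0.576  -0.152 ]
 [ 0.6615  0.574  -0.15  ]
 [ 0.6615  0.576  -0.153 ]
 [ 0.6641  0.576  -0.149 ]
 [ 0.6667  0.576  -0.15  ]]
0.5758333333333333 -0.15066666666666662 0.3346806520982187 -0.2904074268687693
```

View pics/fit0.png

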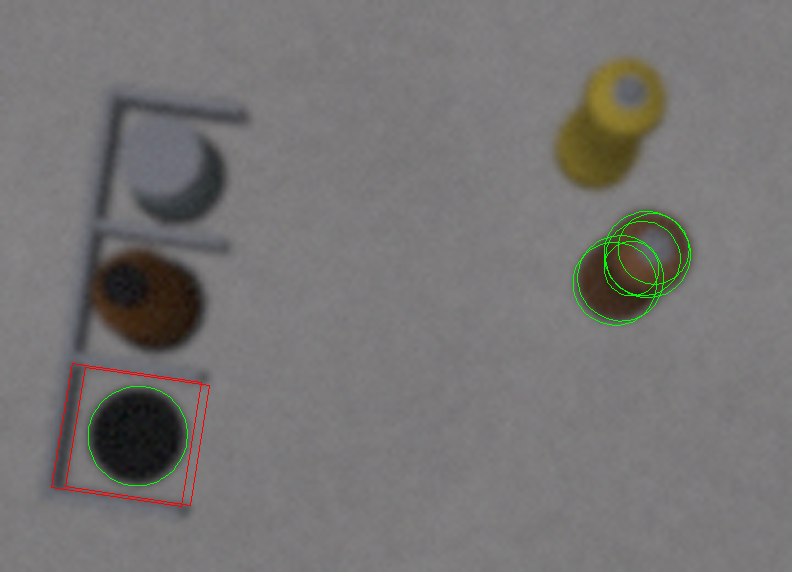

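Run:
```python
from h import *
c=camera("top")
im=cv2.resize(c["frame"][140:220,330:480,::-1],None,fx=5,fy=5,interpolation=cv2.INTER_CUBIC)
def dr(r,col): 
    p=((proj(c,r)-[330,140]+.5)*5-.5).round().astype(np.int32);cv2.polylines(im,[p],True,col,1)
t=ray(c,455,170,.085);k=ray(c,220+629/4.4,140+92/4.4,.21);print("tumbler",t,"yellow",k)
dr(ring(t[0],t[1],.085,.068),(0,255,0));dr(ring(t[0],t[1],0,.05),(0,255,0));dr(ring(k[0],k[1],0,.056),(0,255,255))
M=np.array([.576,-.150]);B=np.array([.48,.17]);u=np.array([.167,.986])
for Qx in(-.11,-.13):
    Q=B+Qx*u;d=Q-M;L=np.hypot(*d);d/=L;n=np.array([d[1],-d[0]])
    T=M-.115*d;print("Q",Q,L,"dir",d,np.arctan2(d[1],d[0])-np.pi,"T",T)
    print("tumbler wrt tool (along,lat)",(t[:2]-T)@d,(t[:2]-T)@n,"yellow",(k[:2]-M)@d,(k[:2]-M)@n)
dr(np.array([[*(T+a*d+b*n),0] for a,b in((-.057,-.011),(.057,-.011),(.057,.011),(-.057,.011))]),(0,0,255))
cv2.imwrite("pics/t0.png",im)
```

```text
tumbler [ 0.65748709 -0.41033166  0.085     ] yellow [ 0.66238898 -0.13945764  0.21      ]
Q [0.46163 0.06154] 0.24047800003326708 dir [-0.47559444  0.87966467] -1.0751566597792914 T [ 0.63069336 -0.25116144]
tumbler wrt tool (along,lat) -0.1527593661063696 -0.052130973497684634 yellow -0.03181237439339272 0.08100722551603927
Q [0.45829 0.04182] 0.22505678505657187 dir [-0.52302356  0.85231823] -1.020401771969869 T [ 0.63614771 -0.2480166 ]
tumbler wrt tool (along,lat) -0.14950508249251968 -0.06670665537355719 yellow -0.03619802351543817 0.07914480933028785
```

View pics/t0.png

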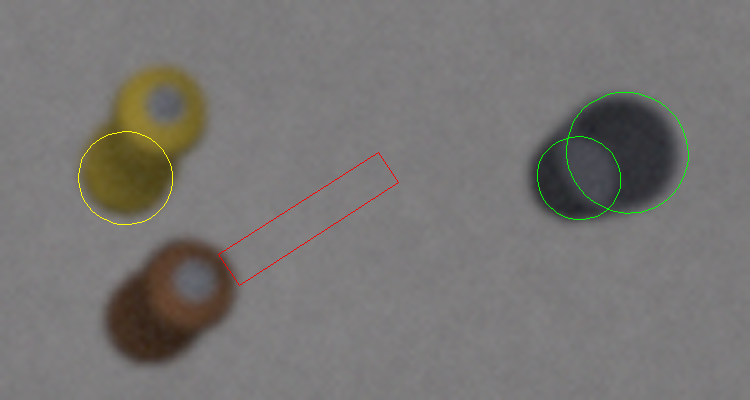

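The overlays fit: yellow is 81 mm off the push line and the tumbler is well clear. With the tool vertical, the mill's head would hit the gripper body if I pushed with shut fingers. So I'll push with the outer back of an open finger, along tool x. First I move above the start point.

```bash
python3 -m creep '[[100,[-0.7,-2.6,0],0],[100,[-1.7,-6,0],-0.05],[100,[-2.7,-9.8,0],-0.1],[100,[-3.7,-13.5,0],-0.15],[100,[-4.7,-17,0],-0.19],[100,[-5.7,-20.7,0],-0.19],[100,[-6.7,-24.3,0],-0.19],[100,[-7.7,-28,0],-0.19],[100,[-8.7,-31.5,0],-0.19],[100,[-9.7,-35.2,0],-0.19],[100,[-10.7,-39,0],-0.19],[100,[-11.7,-42.5,0],-0.19],[100,[-12.7,-46,0],-0.19],[100,[-13.6,-49.5,0],-0.19],[100,[-14.3,-52,0],-0.19],[100,[-14.5,-52.6,0],-0.19],[100,[-14.5,-52.6,0],-0.19],[100,[-14.5,-52.6,0],-0.19]]'
python3 - <<'E'
from h import *
for n in("scene","top"):
    c=camera(n);cv2.imwrite(f"pics/{n}1.png",c["frame"][:,:,::-1])
E
```

```text
time: 1.75
ee_pos: [0.6305, -0.2518, 0.2477]
tcp_rot: [0.0, 0.859, -0.512, -0.001]
force: [0.1, -0.3, 0.5]
width: 0.0854
```

View pics/scene1.png

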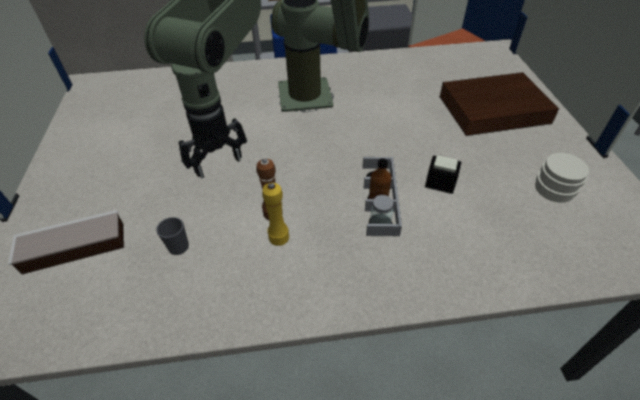

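View pics/top1.png

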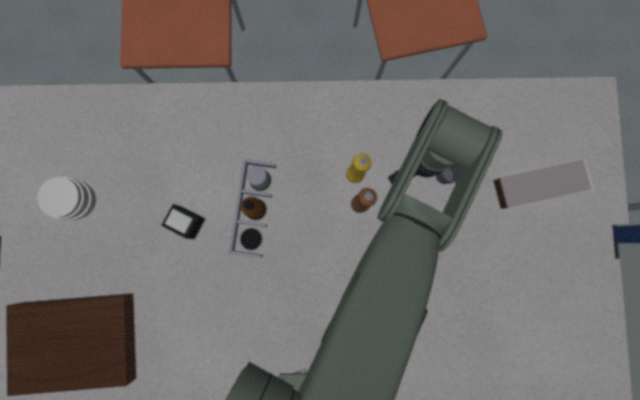

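The tool is over the start point, with the fork-shaped forearm high above. I'll enlarge the gripper to see how its outer contour runs.

Run:
```python
from h import *
a=cv2.imread("pics/scene1.png")[60:190,150:290];a=cv2.resize(a,None,fx=4.5,fy=4.5,interpolation=cv2.INTER_CUBIC)
c=camera("scene");s=state();T=s["ee_pos"];d=np.array([-.4756,.8797,0])
for sg in(-1,1):
  for off in(.057,):
    for z in np.arange(-.03,.08,.01):
        p=proj(c,T+sg*off*d+[0,0,z])[0]; q=((p-[150,60]+.5)*4.5).astype(int)
        cv2.circle(a,tuple(map(int,q)),2 if abs(z)>1e-6 else 5,(0,0,255),-1)
cv2.imwrite("pics/g1.png",a)
```

```text
(no output)
```

View pics/g1.png

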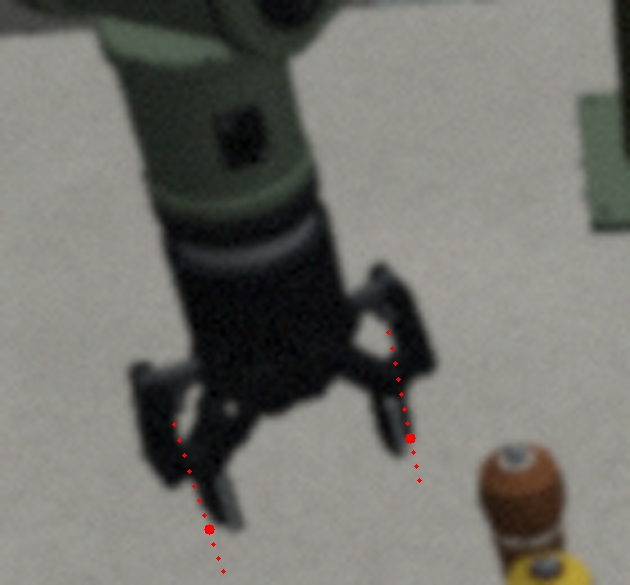

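The view shows linkage knuckles bulging 10–14 mm beyond the finger backs, about 35 mm above TCP. A back push would therefore touch the mill above its foot. The alternative is the side face (tool y) of one open finger's tip, with the mill near its outer edge. I'll check the wrist and body radius for head clearance.

Run:
```python
from h import *
c=camera("scene");s=state();T=s["ee_pos"];a=cv2.imread("pics/scene1.png")[60:190,150:290];a=cv2.resize(a,None,fx=4.5,fy=4.5,interpolation=cv2.INTER_CUBIC)
def dr(r,col): 
    p=((proj(c,r)-[150,60]+.5)*4.5-.5).round().astype(np.int32);cv2.polylines(a,[p],True,col,1)
for z,r,col in((.06,.04,(0,255,0)),(.09,.04,(0,255,0)),(.12,.04,(0,255,0)),(.15,.04,(0,255,255)),(.18,.04,(0,0,255)),(.21,.04,(255,0,255))):
    dr(ring(T[0],T[1],T[2]+z,2*r),col)
d=np.array([-.4756,.8797,0]);n=np.array([.8797,.4756,0])
for z in(0,.035):
  for s_ in(1,-1): dr(np.array([T+[0,0,z]+s_*p*d+q*n for p,q in((.0425,-.011),(.057,-.011),(.057,.011),(.0425,.011))]),(255,255,0))
cv2.imwrite("pics/g2.png",a)
```

```text
(no output)
```

View pics/g2.png

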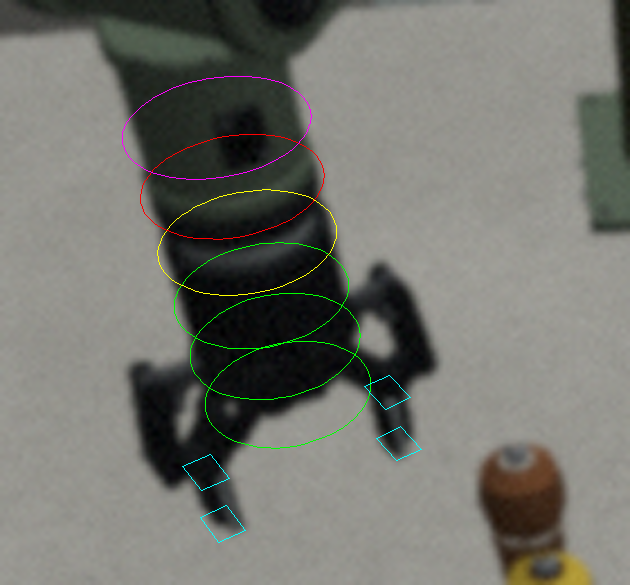

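The wrist and body are round, radius about 36 mm. If the mill sits about 53 mm out along tool x against a finger's side face (11 + 28 = 39 mm in y), its head clears the body by about 5–7 mm. Pushing along −tool y with the +x finger keeps joint 6 in range and the gripper away from the yellow mill. Next I turn and place the tool.

```bash
python3 -m creep '[[100,[-0.5,0.6,0],-0.1],[100,[-1,1.2,0],-0.22],[100,[-2,2.2,0],-0.34],[100,[-3,3.4,0],-0.46],[100,[-4,4.5,0],-0.58],[100,[-4.6,5.3,0],-0.70],[100,[-4.6,5.3,0],-0.82],[100,[-4.6,5.3,0],-0.94],[100,[-4.6,5.3,0],-1.06],[100,[-4.6,5.3,0],-1.18],[100,[-4.6,5.3,0],-1.3],[100,[-4.6,5.3,0],-1.42],[100,[-4.6,5.3,0],-1.52],[100,[-4.6,5.3,0],-1.57],[100,[-4.6,5.3,0],-1.57],[100,[-4.6,5.3,0],-1.57]]'
cat >> h.py <<'E'
def toolinfo():
    s=state();w,x,y,z=s["tcp_rot"];tx=np.array([1-2*(y*y+z*z),2*(x*y+w*z),2*(x*z-w*y)])
    return s,np.arctan2(tx[1],tx[0])
def toTool(P):
    s,a=toolinfo();d=np.array(P)[:2]-s["ee_pos"][:2]
    return np.array([d@[np.cos(a),np.sin(a)],d@[np.sin(a),-np.cos(a)]])
E
python3 - <<'E'
from h import *
s,a=toolinfo();print(a,s["qpos"].round(3),toTool([.576,-.15]))
E
```

```text
time: 3.28
ee_pos: [0.5619, -0.2372, 0.2485]
tcp_rot: [0.0, 0.97, 0.244, 0.0]
force: [-0.2, -0.5, -0.6]
width: 0.0853
0.49214971349242376 [-0.541  0.279  1.451 -0.     1.41  -1.033] [ 0.05358729 -0.0701698 ]
```

```bash
python3 -m creep '[[100,[0,0,1.5],0],[100,[0,0,4],0],[100,[0,0,6.5],0],[100,[0,0,9],0],[100,[0,0,11.5],0],[100,[0,0,14],0],[100,[0,0,16],0],[100,[0,0,18],0],[100,[0,0,19.5],0],[100,[0,0,20.5],0],[100,[0,0,20.5],0]]'
python3 - <<'E'
from h import *
for n in("scene","top"):
    c=camera(n);f=c["frame"][:,:,::-1];cv2.imwrite(f"pics/{n}2.png",f)
    if n=="scene":cv2.imwrite("pics/s2c.png",cv2.resize(f[110:260,180:320],None,fx=4,fy=4,interpolation=cv2.INTER_CUBIC))
    else:cv2.imwrite("pics/t2c.png",cv2.resize(f[130:260,320:470],None,fx=4,fy=4,interpolation=cv2.INTER_CUBIC))
E
```

```text
time: 4.2
ee_pos: [0.5605, -0.2357, 0.0407]
tcp_rot: [-0.002, 0.97, 0.244, -0.002]
force: [-1.1, 0.8, 0.5]
width: 0.0851
```

View pics/s2c.png

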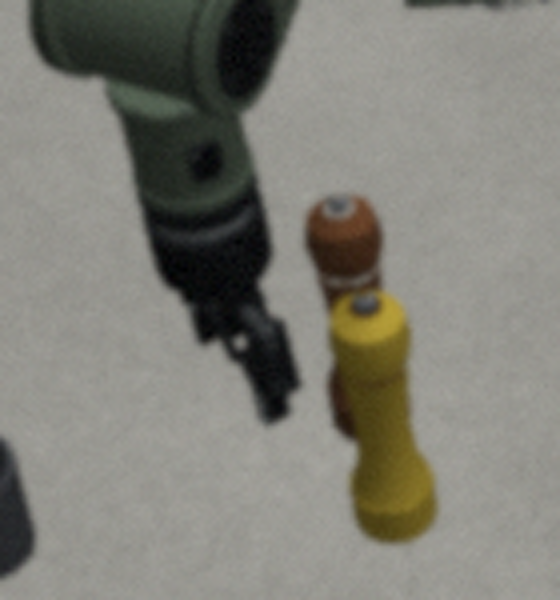

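View pics/t2c.png

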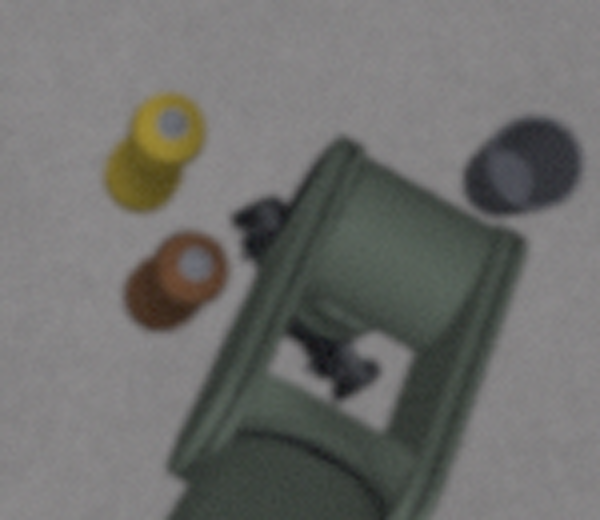

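Run:
```python
from h import *
c=camera("scene");s,a_=toolinfo();T=s["ee_pos"];print(s["qpos"].round(3))
a=cv2.imread("pics/s2c.png")
def dr(r,col): 
    p=((proj(c,r)-[180,110]+.5)*4-.5).round().astype(np.int32);cv2.polylines(a,[p],True,col,1)
for z,col in((.14,(0,255,0)),(.20,(0,255,255)),(.22,(0,0,255)),(.26,(255,0,255))):
    dr(ring(T[0],T[1],T[2]+z,.074),col)
C=T[:2]+.053*np.array([np.cos(a_),np.sin(a_)])-.039*np.array([np.sin(a_),-np.cos(a_)])
dr(ring(.576,-.15,.21,.03),(255,255,0));dr(ring(C[0],C[1],.237,.05),(255,255,255))
cv2.imwrite("pics/g3.png",a)
```

```text
[-0.54   0.512  1.595 -0.     1.033 -1.034]
```

View pics/g3.png

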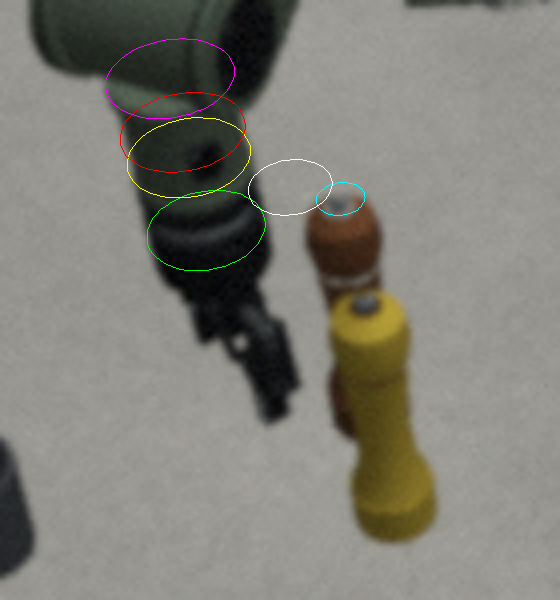

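The drum's bottom is about 250 mm above TCP, well over the mill, and the head (white ring at contact) clears the wrist. I lower toward the table and watch the force.

```bash
python3 -m creep '[[100,[0,0,0.5],0],[100,[0,0,1],0],[100,[0,0,1.4],0],[100,[0,0,1.7],0],[100,[0,0,1.8],0],[100,[0,0,1.8],0]]'
python3 -m creep '[[100,[0,0,0.2],0],[100,[0,0,0.4],0],[100,[0,0,0.6],0],[100,[0,0,0.6],0]]'
python3 - <<'E'
from h import *
c=camera("scene");f=c["frame"][:,:,::-1]
a=cv2.resize(f[110:260,180:320],None,fx=4,fy=4,interpolation=cv2.INTER_CUBIC)
s,a_=toolinfo();T=s["ee_pos"];tx=np.array([np.cos(a_),np.sin(a_),0]);ty=np.array([np.sin(a_),-np.cos(a_),0])
def dr(r,col): 
    p=((proj(c,r)-[180,110]+.5)*4-.5).round().astype(np.int32);cv2.polylines(a,[p],True,col,1)
for z in(.005,.040):
    q=[T+x*tx+y*ty for x,y in((.0425,-.011),(.057,-.011),(.057,.011),(.0425,.011))];q=np.array(q);q[:,2]=z;dr(q,(255,255,0))
cv2.imwrite("pics/g4.png",a);print(s["ee_pos"],s["force"],toTool([.576,-.15]))
E
```

```text
time: 4.85
ee_pos: [0.5622, -0.2362, 0.0247]
tcp_rot: [-0.0, 0.97, 0.245, -0.0]
force: [0.0, -0.1, 1.3]
width: 0.085
time: 5.18
ee_pos: [0.5622, -0.2363, 0.0188]
tcp_rot: [-0.0, 0.97, 0.245, -0.0]
force: [-0.1, -0.1, 0.2]
width: 0.0855
[ 0.56230589 -0.23631653  0.01897095] [ 0.01959699 -0.08331344  0.97189115] [ 0.05305608 -0.06944872]
```

View pics/g4.png

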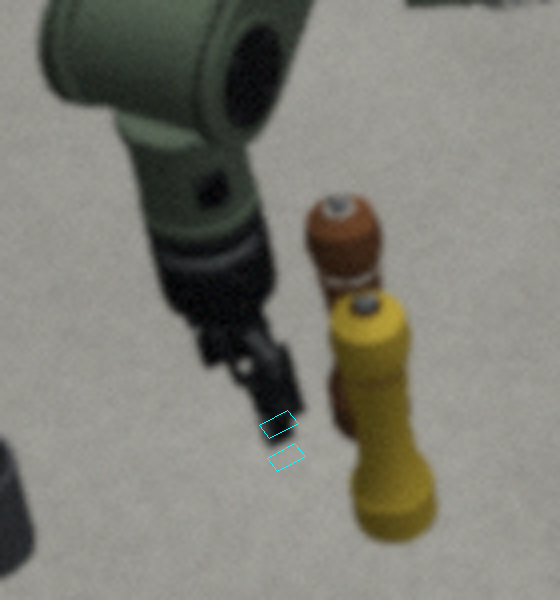

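The fingertip is about 4 mm below TCP when open. I lower 9 mm more and creep up to the mill along −y.

```bash
python3 -m creep '[[100,[0,0,0.3],0],[100,[0,0,0.6],0],[100,[0,0,0.9],0],[100,[0,0,0.9],0]]'
python3 -m creep '[[100,[0,-0.4,0],0],[100,[0,-0.8,0],0],[100,[0,-1.2,0],0],[100,[0,-1.6,0],0],[100,[0,-2,0],0],[100,[0,-2.3,0],0],[100,[0,-2.6,0],0],[100,[0,-2.9,0],0],[100,[0,-3.2,0],0],[100,[0,-3.5,0],0],[100,[0,-3.8,0],0],[100,[0,-4.1,0],0],[100,[0,-4.4,0],0],[100,[0,-4.7,0],0],[100,[0,-5,0],0],[100,[0,-5,0],0]]'
cat >> h.py <<'E'
def look(tag):
    for n,(r0,r1,c0,c1) in(("scene",(110,260,220,410)),("top",(130,270,220,410))):
        c=camera(n);f=c["frame"][:,:,::-1];cv2.imwrite(f"pics/{n}_{tag}.png",f)
        cv2.imwrite(f"pics/{n}_{tag}_c.png",cv2.resize(f[r0:r1,c0:c1],None,fx=4,fy=4,interpolation=cv2.INTER_CUBIC))
E
python3 -c "
from h import *
look('a');s,a=toolinfo();print(s['ee_pos'],a,s['force'],toTool([.576,-.15]))"
```

```text
time: 5.57
ee_pos: [0.5619, -0.2361, 0.0093]
tcp_rot: [-0.001, 0.97, 0.245, -0.001]
force: [-0.1, 0.3, -0.8]
width: 0.0853
time: 6.9
ee_pos: [0.5385, -0.1918, 0.0103]
tcp_rot: [-0.0, 0.969, 0.245, -0.0]
force: [-0.1, -0.8, 0.8]
width: 0.0855
[ 0.53841    -0.19196327  0.01014687] 0.49532223461029984 [ 0.66956061 -0.0043769   0.56376728] [ 0.05301805 -0.01905284]
```

View pics/scene_a_c.png

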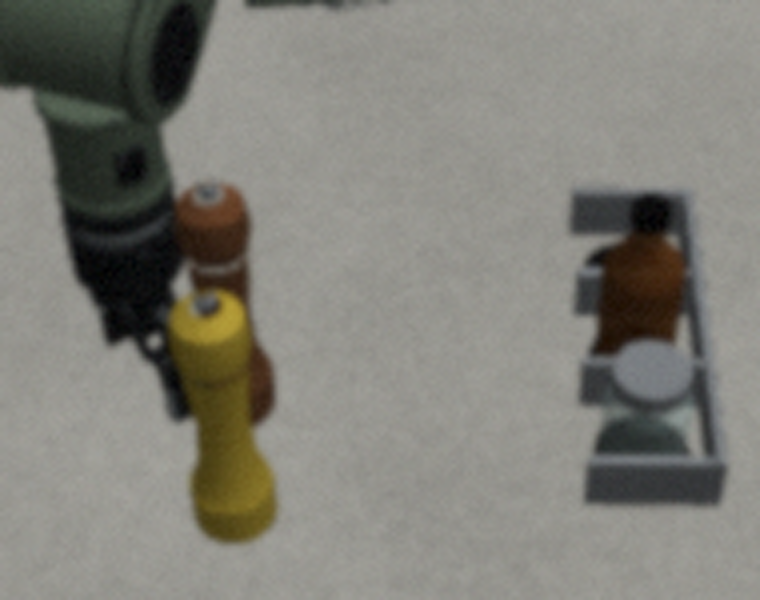

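View pics/top_a_c.png

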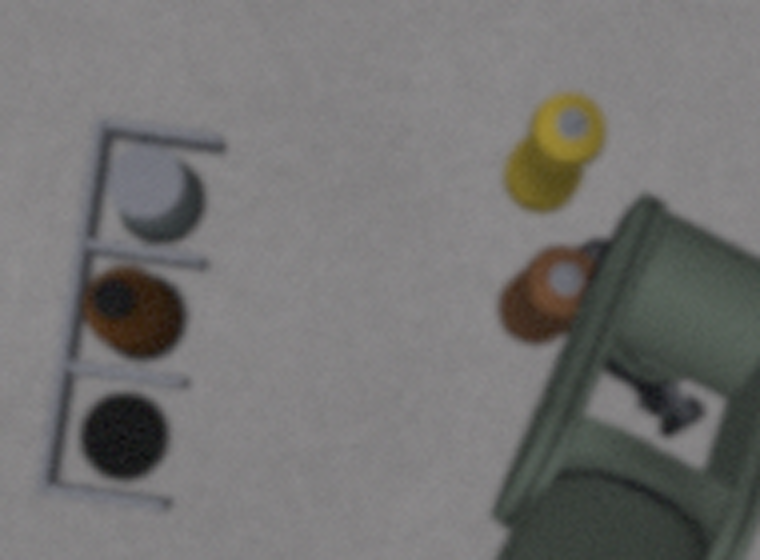

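```bash
cat >> h.py <<'E'
Bc=np.array([.48,.17]);au=.168;ux=np.array([np.sin(au),np.cos(au)]);uy=np.array([-np.cos(au),np.sin(au)])
def mill(uc,vc,c0=220,r0=130,k=4,n="top",z=.209):
    P=ray(camera(n),c0+(uc+.5)/k-.5,r0+(vc+.5)/k-.5,z)[:2]
    s,a=toolinfo();d=P-Bc
    print("mill",P.round(4),"bay",(d@ux).round(4),(d@uy).round(4),"tool",toTool(P).round(4),"tcp",s["ee_pos"].round(4),"yaw",round(a,3))
E
python3 -c "
from h import *
mill(566,281)
mill(207,189,220,110,4,'scene')"
```

```text
mill [ 0.5657 -0.1322] bay -0.2836 -0.135 tool [ 0.0524 -0.0398] tcp [ 0.5385 -0.192   0.0101] yaw 0.495
mill [ 0.5687 -0.1332] bay -0.2841 -0.1381 tool [ 0.0546 -0.0375] tcp [ 0.5385 -0.1921  0.0101] yaw 0.495
```

Contact came at 39–40 mm in tool y as predicted. The mill slid about 20 mm upright, and both cameras agree within 3 mm. I continue.

```bash
python3 -m creep '[[100,[0,-0.2,0],0],[100,[0,-0.5,0],0],[100,[0,-0.9,0],0],[100,[0,-1.3,0],0],[100,[0,-1.7,0],0],[100,[0,-2.1,0],0],[100,[0,-2.5,0],0],[100,[0,-2.9,0],0],[100,[0,-3.3,0],0],[100,[0,-3.7,0],0],[100,[0,-4.1,0],0],[100,[0,-4.5,0],0],[100,[0,-4.9,0],0],[100,[0,-5.3,0],0],[100,[0,-5.7,0],0],[100,[0,-6,0],0],[100,[0,-6.2,0],0],[100,[0,-6.2,0],0]]'
python3 -c "
from h import *
look('b')"
```

```text
time: 8.6
ee_pos: [0.509, -0.1374, 0.0102]
tcp_rot: [-0.0, 0.969, 0.245, -0.0]
force: [-0.7, 0.6, 0.0]
width: 0.0854
```

View pics/top_b_c.png

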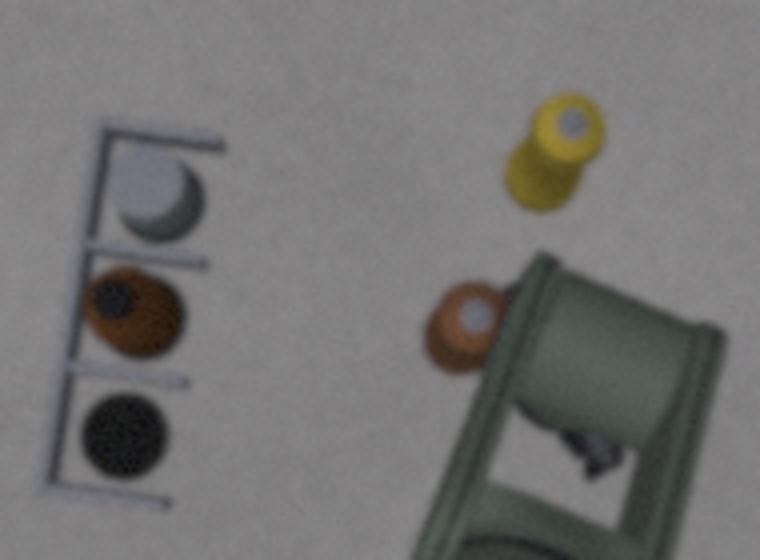

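View pics/scene_b_c.png

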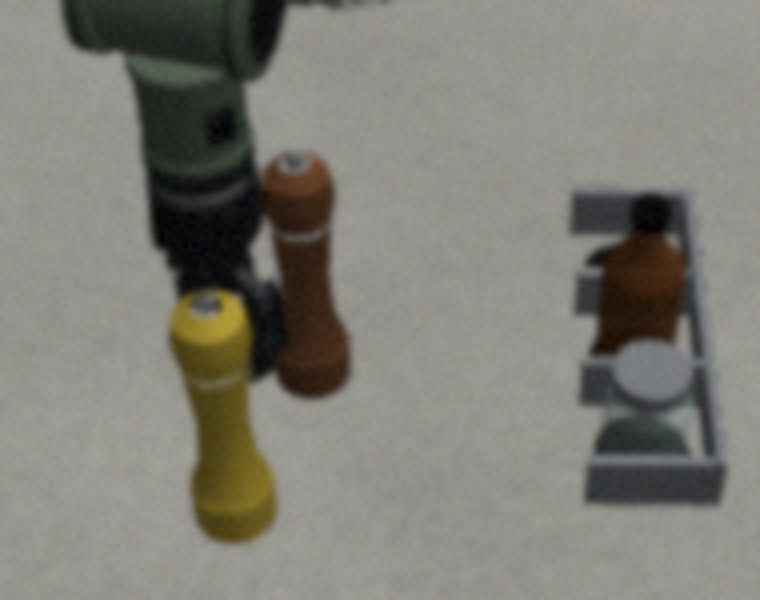

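The mill stands upright and undisturbed against the fingertip. Its knob is at crop pixel (476,316) in top and (294,159) in scene.

```bash
python3 -c "
from h import *
mill(476,316)
mill(294,159,220,110,4,'scene')"
python3 -m creep '[[100,[0,-0.2,0],0],[100,[0,-0.5,0],0],[100,[0,-0.9,0],0],[100,[0,-1.4,0],0],[100,[0,-1.9,0],0],[100,[0,-2.4,0],0],[100,[0,-2.9,0],0],[100,[0,-3.4,0],0],[100,[0,-3.9,0],0],[100,[0,-4.4,0],0],[100,[0,-4.9,0],0],[100,[0,-5.4,0],0],[100,[0,-5.9,0],0],[100,[0,-6.4,0],0],[100,[0,-6.9,0],0],[100,[0,-7.3,0],0],[100,[0,-7.6,0],0],[100,[0,-7.8,0],0],[100,[0,-7.8,0],0]]'
python3 -c "
from h import *
look('c')"
```

```text
mill [ 0.5452 -0.0764] bay -0.232 -0.1054 tool [ 0.0607 -0.037 ] tcp [ 0.5093 -0.1378  0.0103] yaw 0.495
mill [ 0.5484 -0.077 ] bay -0.2321 -0.1088 tool [ 0.0632 -0.035 ] tcp [ 0.5094 -0.1378  0.0103] yaw 0.495
time: 10.38
ee_pos: [0.4719, -0.0688, 0.0102]
tcp_rot: [-0.0, 0.969, 0.245, -0.0]
force: [0.6, -0.5, 0.8]
width: 0.0854
```

View pics/top_c_c.png

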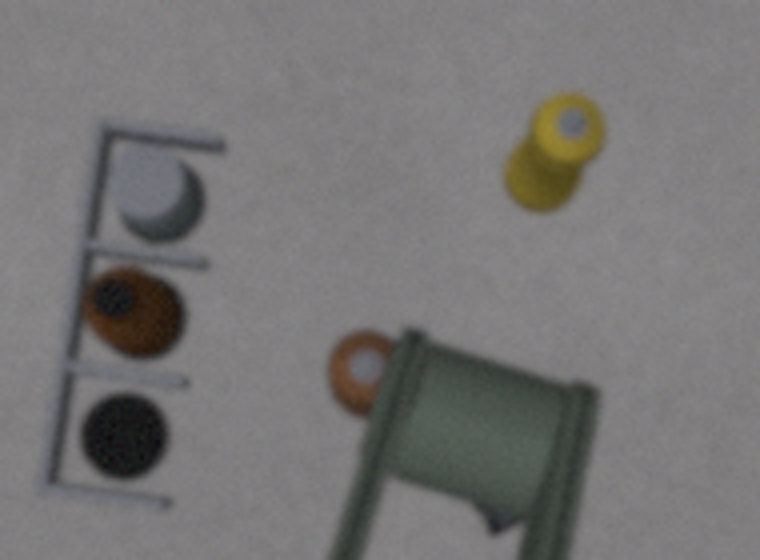

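View pics/scene_c_c.png

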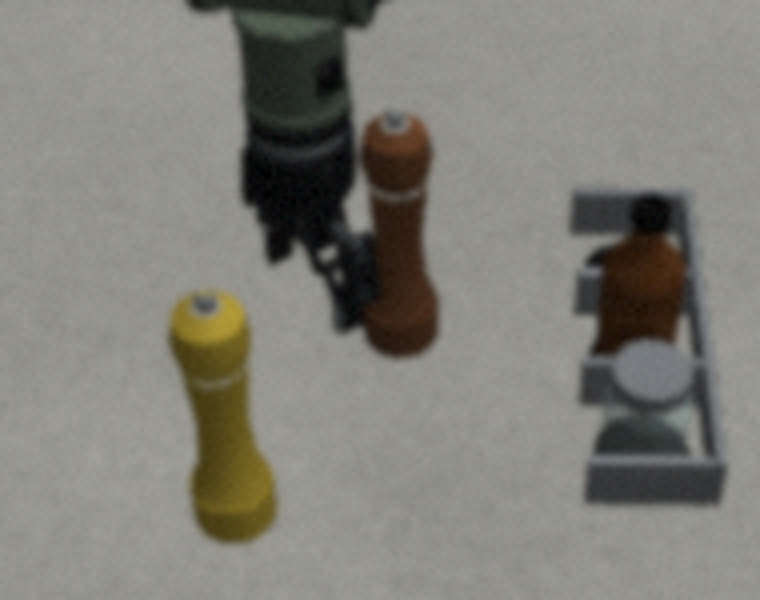

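```bash
python3 -c "
from h import *
mill(366,364)
mill(396,117,220,110,4,'scene')"
```

```text
mill [ 0.517  -0.0086] bay -0.1699 -0.0664 tool [ 0.0685 -0.0317] tcp [ 0.4718 -0.069   0.0101] yaw 0.495
mill [ 0.5169 -0.0078] bay -0.1691 -0.0661 tool [ 0.0688 -0.0325] tcp [ 0.4718 -0.0691  0.01  ] yaw 0.495
```

The mill drifted outward along the finger, to tool x 68 mm. It stands at bay (−0.170, −0.066) and still needs the same direction, about 108 mm to the pre-entry point. I back off, re-seat at x ≈ 53 mm, and yaw 0.125 to counter the observed drift normal.

```bash
python3 -m creep '[[100,[0,0.8,0],0],[100,[0,2,0],0],[100,[0.5,3.2,0],0],[100,[1.2,3.5,0],-0.06],[100,[1.8,3.5,0],-0.125],[100,[2.1,3.5,0],-0.125],[100,[2.1,3.5,0],-0.125]]'
python3 -c "
from h import *
s,a=toolinfo();print(a,toTool([.517,-.0082]))"
```

```text
time: 11.17
ee_pos: [0.5084, -0.0908, 0.0103]
tcp_rot: [0.0, 0.953, 0.304, 0.0]
force: [0.2, -0.5, -0.7]
width: 0.0853
0.6181979504174275 [ 0.054921   -0.06234085]
```

```bash
python3 -m creep '[[100,[0.05,-0.4,0],0],[100,[0.12,-0.9,0],0],[100,[0.18,-1.4,0],0],[100,[0.23,-1.8,0],0],[100,[0.27,-2.1,0],0],[100,[0.31,-2.4,0],0],[100,[0.35,-2.7,0],0],[100,[0.4,-3.1,0],0],[100,[0.46,-3.5,0],0],[100,[0.52,-4,0],0],[100,[0.58,-4.5,0],0],[100,[0.65,-5,0],0],[100,[0.72,-5.5,0],0],[100,[0.78,-6,0],0],[100,[0.83,-6.4,0],0],[100,[0.87,-6.7,0],0],[100,[0.9,-6.9,0],0],[100,[0.9,-6.9,0],0]]'
python3 -c "
from h import *
look('d')"
```

```text
time: 12.67
ee_pos: [0.4743, -0.0282, 0.0103]
tcp_rot: [-0.0, 0.952, 0.305, -0.0]
force: [0.9, -1.1, -0.3]
width: 0.0856
```

View pics/top_d_c.png

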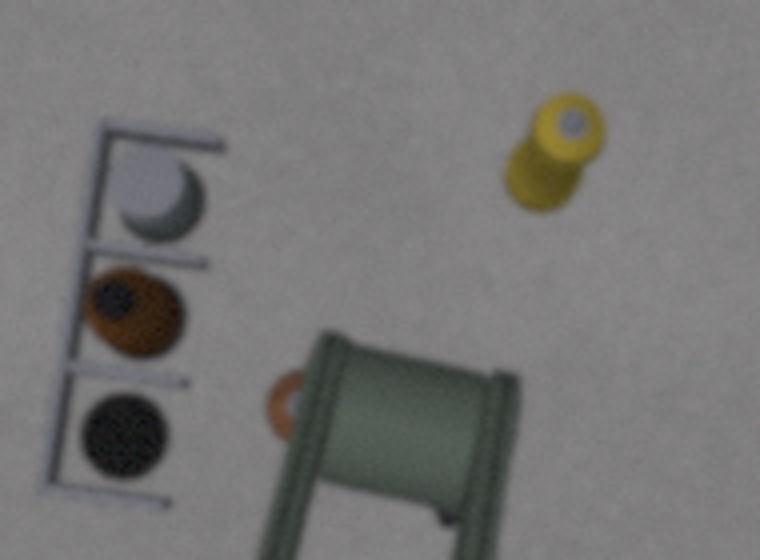

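View pics/scene_d_c.png

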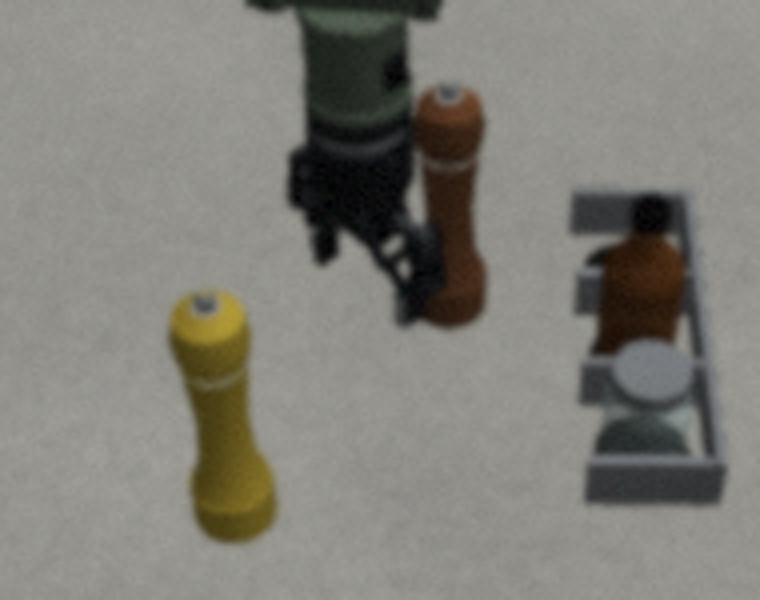

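```bash
python3 -c "
from h import *
mill(449,91,220,110,4,'scene')
mill(294,404)"
```

```text
mill [0.4955 0.0302] bay -0.1352 -0.0387 tool [ 0.0516 -0.0353] tcp [ 0.4741 -0.0284  0.01  ] yaw 0.62
mill [0.4935 0.0356] bay -0.1302 -0.0358 tool [ 0.0532 -0.0409] tcp [ 0.474  -0.0285  0.01  ] yaw 0.62
```

No drift now: the mill is at tool (0.052, −0.038) and bay (−0.133, −0.037). I push 6 cm more in this direction to reach bay y ≈ 0.

```bash
python3 -m creep '[[100,[0.03,-0.2,0],0],[100,[0.06,-0.5,0],0],[100,[0.12,-0.9,0],0],[100,[0.17,-1.3,0],0],[100,[0.23,-1.8,0],0],[100,[0.3,-2.3,0],0],[100,[0.36,-2.8,0],0],[100,[0.43,-3.3,0],0],[100,[0.5,-3.8,0],0],[100,[0.56,-4.3,0],0],[100,[0.62,-4.8,0],0],[100,[0.69,-5.3,0],0],[100,[0.74,-5.7,0],0],[100,[0.78,-6,0],0],[100,[0.78,-6,0],0]]'
python3 -m creep '[[100,[0,0.4,0],0],[100,[0,1.2,0],0],[100,[0,2.2,0],0],[100,[0,2.8,0],0],[100,[0,3,0],0],[100,[0,3,0],0]]'
python3 -c "
from h import *
look('e')"
```

```text
time: 14.12
ee_pos: [0.4456, 0.0253, 0.0102]
tcp_rot: [-0.0, 0.952, 0.305, -0.0]
force: [0.2, 0.0, 0.5]
width: 0.0854
time: 14.62
ee_pos: [0.4644, -0.0007, 0.0104]
tcp_rot: [0.0, 0.953, 0.304, 0.0]
force: [0.9, -0.2, 0.7]
width: 0.0857
```

View pics/top_e_c.png

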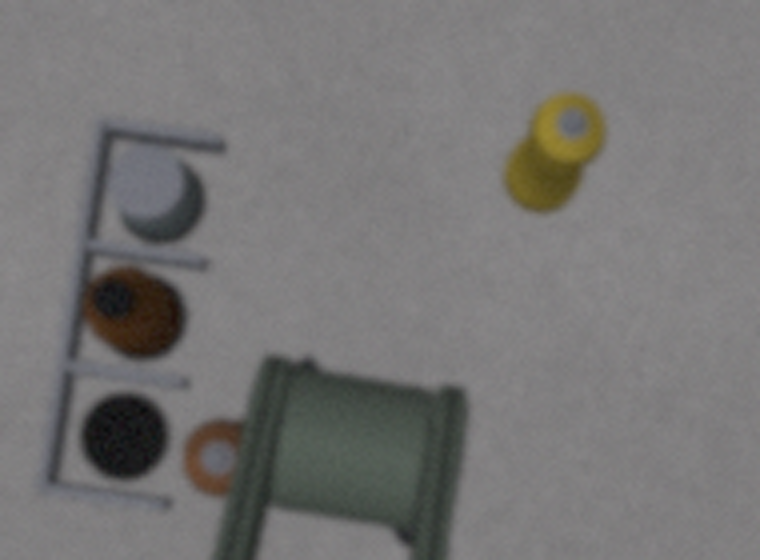

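View pics/scene_e_c.png

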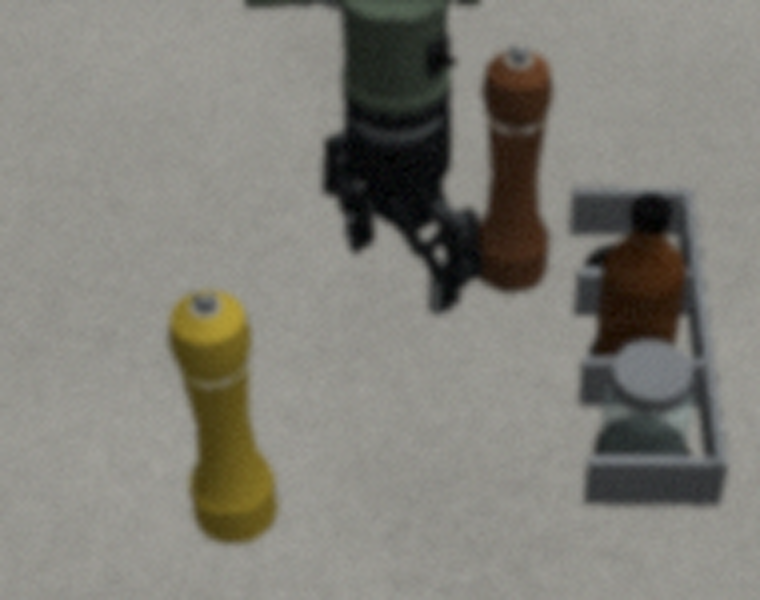

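```bash
python3 -c "
from h import *
mill(517,57,220,110,4,'scene')
mill(219,456)
# bay centre via scene for cross check of scene offset: jar lid
s,a=toolinfo()
M=np.array([.4605,.088])
print(s['qpos'].round(3))"
```

```text
mill [0.4664 0.081 ] bay -0.0901 -0.0015 tool [ 0.0495 -0.0638] tcp [4.632e-01 2.000e-04 1.010e-02] yaw 0.62
mill [0.4629 0.0815] bay -0.0901 0.002 tool [ 0.047  -0.0661] tcp [4.631e-01 4.000e-04 1.010e-02] yaw 0.62
[-0.186  0.329  1.975  0.     0.838 -0.807]
```

The mill is at bay (−0.090, 0.000), in line with the opening. I turn the tool and set it square behind the mill for the straight push in.

```bash
python3 -m creep '[[100,[0,0.3,0],0.1],[100,[0,0.5,0],0.22],[100,[0,0.5,0],0.34],[100,[-0.5,0.2,0],0.46],[100,[-1.3,-0.5,0],0.58],[100,[-2.3,-1.3,0],0.658],[100,[-3.3,-2.2,0],0.658],[100,[-4.2,-3,0],0.658],[100,[-4.8,-3.4,0],0.658],[100,[-4.9,-3.5,0],0.658],[100,[-4.9,-3.5,0],0.658]]'
python3 -c "
from h import *
look('f');s,a=toolinfo();print(a,toTool([.4645,.0813]),s['qpos'].round(3))"
```

```text
time: 15.73
ee_pos: [0.4031, 0.0004, 0.0103]
tcp_rot: [-0.0, 1.0, -0.019, 0.0]
force: [-0.1, -0.3, -0.7]
width: 0.0851
-0.037940896289564596 [ 0.05704548 -0.08342261] [-0.215  0.228  2.116  0.     0.796 -0.177]
```

View pics/scene_f.png

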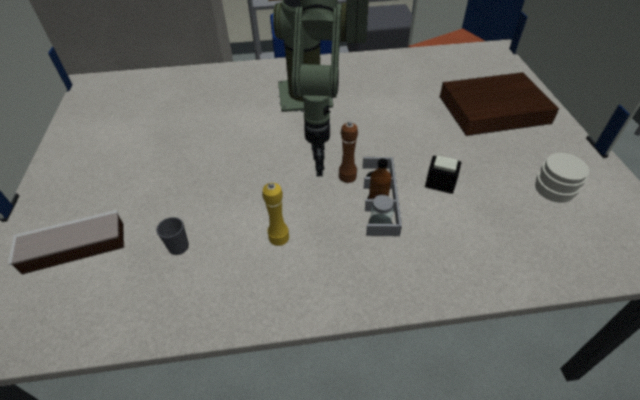

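View pics/top_f_c.png

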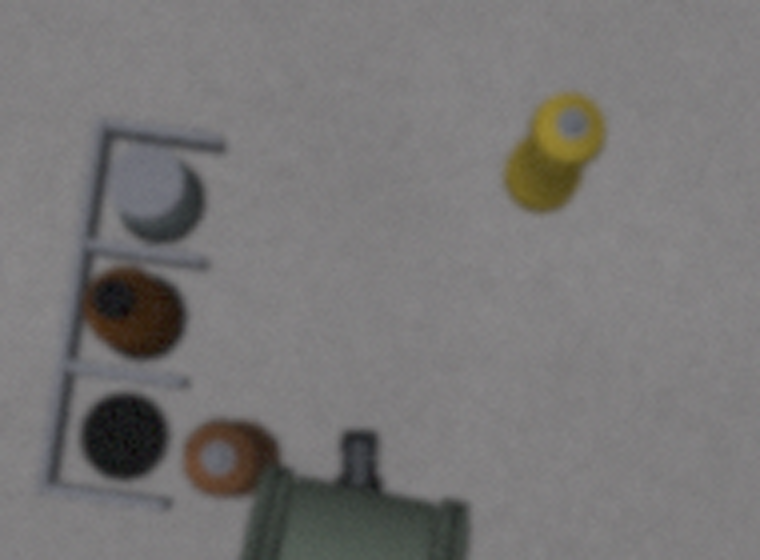

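```bash
python3 -m creep '[[100,[-0.1,-0.4,0],0],[100,[-0.1,-0.9,0],0],[100,[0,-1.5,0],0],[100,[0.1,-2.1,0],0],[100,[0.15,-2.7,0],0],[100,[0.22,-3.2,0],0],[100,[0.27,-3.6,0],0],[100,[0.31,-3.9,0],0],[100,[0.35,-4.2,0],0],[100,[0.39,-4.5,0],0],[100,[0.43,-4.8,0],0],[100,[0.47,-5.1,0],0],[100,[0.52,-5.5,0],0],[100,[0.57,-5.9,0],0],[100,[0.62,-6.3,0],0],[100,[0.68,-6.7,0],0],[100,[0.73,-7.1,0],0],[100,[0.75,-7.3,0],0],[100,[0.75,-7.3,0],0]]'
python3 -c "
from h import *
look('g')"
```

```text
time: 17.42
ee_pos: [0.4137, 0.0735, 0.0103]
tcp_rot: [-0.0, 1.0, -0.019, 0.0]
force: [1.4, 0.3, 0.0]
width: 0.0855
```

View pics/top_g_c.png

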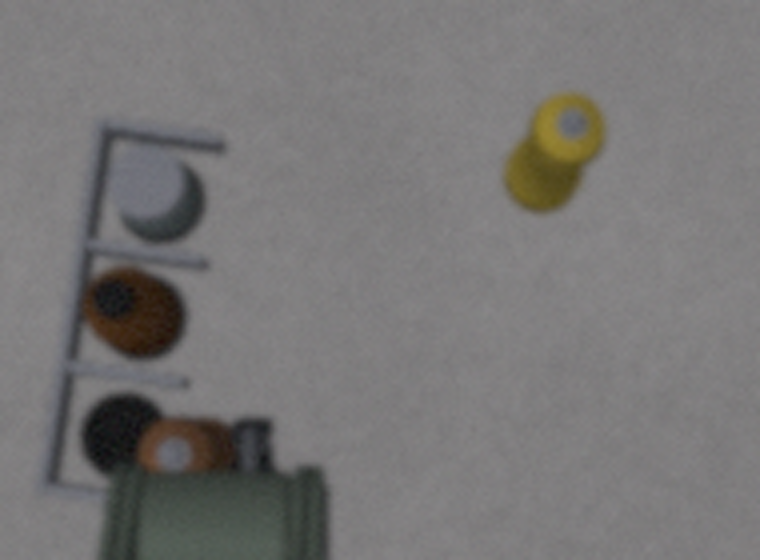

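View pics/scene_g_c.png

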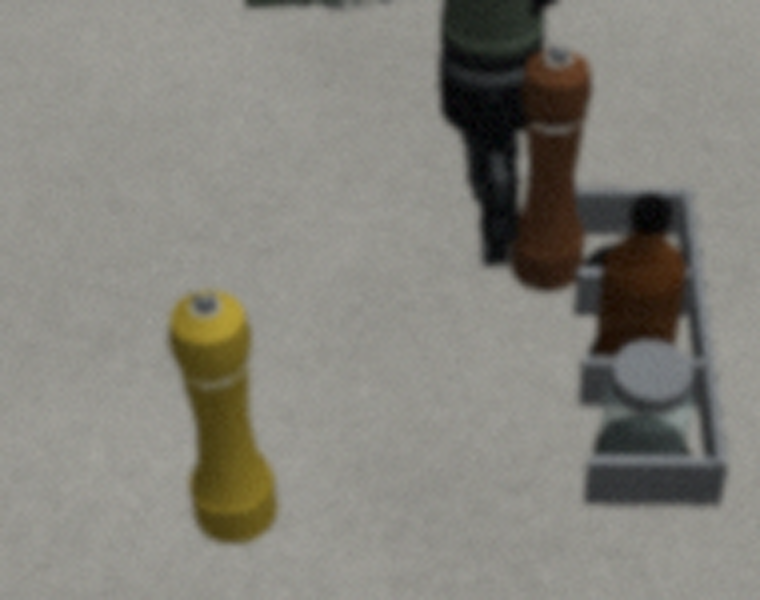

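```bash
python3 -c "
from h import *
mill(558,57,220,110,4,'scene')
mill(174,454)"
```

```text
mill [0.4706 0.1082] bay -0.0625 -0.0011 tool [ 0.0557 -0.0373] tcp [0.4136 0.0731 0.0103] yaw -0.038
mill [0.4647 0.1087] bay -0.063 0.0049 tool [ 0.0497 -0.0376] tcp [0.4136 0.073  0.0103] yaw -0.038
```

The cameras differ by 6 mm sideways (bay y −0.001 and +0.005), well within the ±16 mm allowed. The mill is standing at bay x ≈ −0.063. I continue straight, checking midway.

```bash
python3 -m creep '[[100,[0.03,-0.2,0],0],[100,[0.06,-0.5,0],0],[100,[0.1,-0.8,0],0],[100,[0.14,-1.1,0],0],[100,[0.18,-1.4,0],0],[100,[0.22,-1.7,0],0],[100,[0.26,-2,0],0],[100,[0.3,-2.3,0],0],[100,[0.34,-2.6,0],0],[100,[0.38,-2.9,0],0],[100,[0.41,-3.1,0],0],[100,[0.41,-3.1,0],0]]'
python3 -c "
from h import *
look('h')"
```

```text
time: 18.62
ee_pos: [0.419, 0.1043, 0.0103]
tcp_rot: [-0.0, 1.0, -0.019, 0.0]
force: [-0.2, -0.2, -0.0]
width: 0.0856
```

View pics/top_h_c.png

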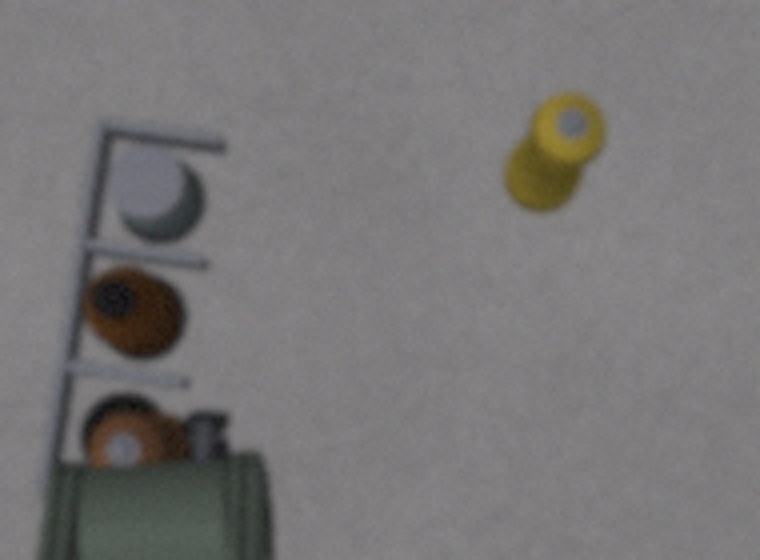

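View pics/scene_h_c.png

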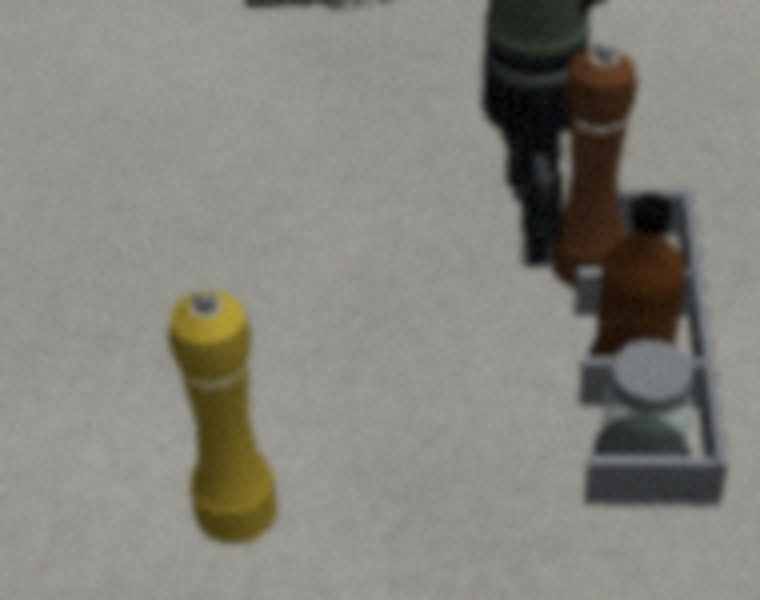

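```bash
python3 -c "
from h import *
mill(603,55,220,110,4,'scene')
mill(124,449)"
```

```text
mill [0.4731 0.1386] bay -0.0321 0.0016 tool [ 0.0528 -0.0367] tcp [0.419  0.1039 0.0103] yaw -0.038
mill [0.4683 0.139 ] bay -0.0325 0.0064 tool [ 0.048 -0.037] tcp [0.4189 0.1038 0.0103] yaw -0.038
```

```bash
python3 -m creep '[[100,[0.03,-0.2,0],0],[100,[0.07,-0.5,0],0],[100,[0.12,-0.8,0],0],[100,[0.16,-1.1,0],0],[100,[0.2,-1.4,0],0],[100,[0.25,-1.7,0],0],[100,[0.29,-2,0],0],[100,[0.34,-2.3,0],0],[100,[0.38,-2.6,0],0],[100,[0.41,-2.8,0],0],[100,[0.41,-2.8,0],0]]'
python3 -c "
from h import *
look('i')"
```

```text
time: 19.73
ee_pos: [0.4242, 0.1321, 0.0103]
tcp_rot: [-0.0, 1.0, -0.019, 0.0]
force: [-0.1, 0.1, -0.1]
width: 0.0854
```

View pics/top_i_c.png

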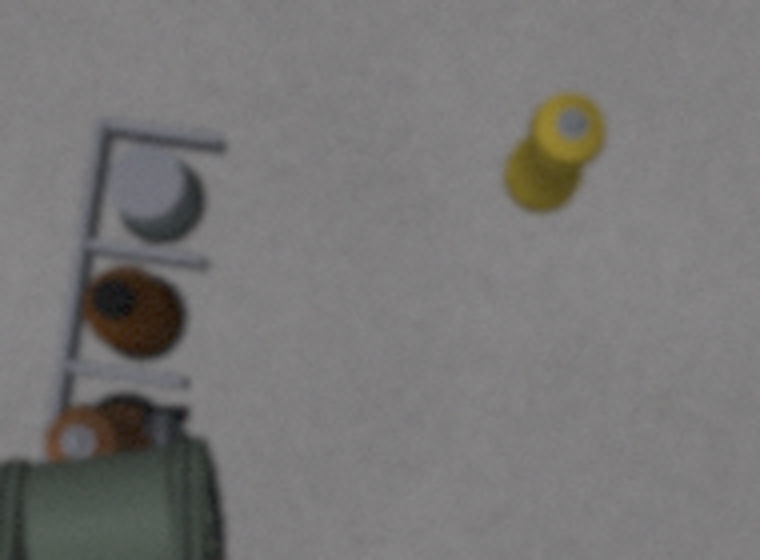

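View pics/scene_i_c.png

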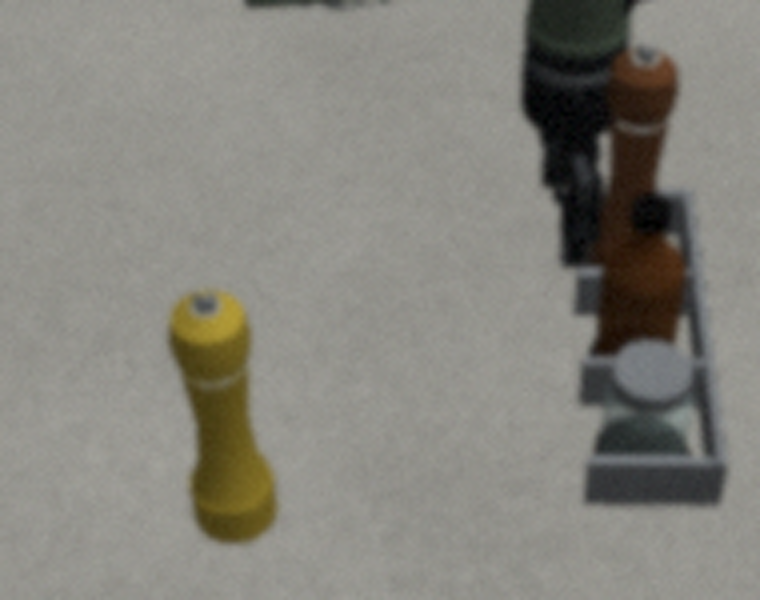

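```bash
python3 -c "
from h import *
mill(644,55,220,110,4,'scene')
mill(79,442)"
```

```text
mill [0.4773 0.1659] bay -0.0045 0.002 tool [ 0.0519 -0.0361] tcp [0.424  0.1318 0.0103] yaw -0.038
mill [0.473  0.1662] bay -0.0049 0.0062 tool [ 0.0477 -0.0363] tcp [0.424  0.1317 0.0103] yaw -0.038
```

The mill is in the bay at (−0.005, +0.004), with ±13 mm tolerance around that. I retreat straight back along the push line, then lift clear.

```bash
python3 -m creep '[[100,[-0.03,0.2,0],0],[100,[-0.08,0.6,0],0],[100,[-0.16,1.2,0],0],[100,[-0.3,2.2,0],0],[100,[-0.4,3.4,0],0],[100,[-0.6,4.8,0],0],[100,[-0.8,6.4,0],0],[100,[-1,8,0],0],[100,[-1.2,9.5,0],0],[100,[-1.2,10.5,0],0],[100,[-1.2,11,0],0],[100,[-1.2,11,0],0]]'
python3 -m creep '[[100,[0,0,-1],0],[100,[0,0.5,-3],0],[100,[0,1.5,-5.5],0],[100,[0,3,-8.5],0],[100,[0,5,-11.5],0],[100,[0,7.5,-14.5],0],[100,[0,10,-17.5],0],[100,[0,13,-20],0],[100,[0,16,-21.5],0],[100,[0,18.5,-22],0],[100,[0,20,-22],0],[100,[0,20.5,-22],0],[100,[0,20.5,-22],0],[100,[0,20.5,-22],0]]'
python3 -c "
from h import *
look('j')"
```

```text
time: 20.93
ee_pos: [0.408, 0.021, 0.0104]
tcp_rot: [0.0, 1.0, -0.02, 0.0]
force: [-0.7, 0.5, 0.0]
width: 0.0855
time: 22.1
ee_pos: [0.3998, -0.1817, 0.2296]
tcp_rot: [-0.001, 1.0, -0.019, -0.001]
force: [-0.2, 0.6, -0.7]
width: 0.0855
```

View pics/top_j_c.png

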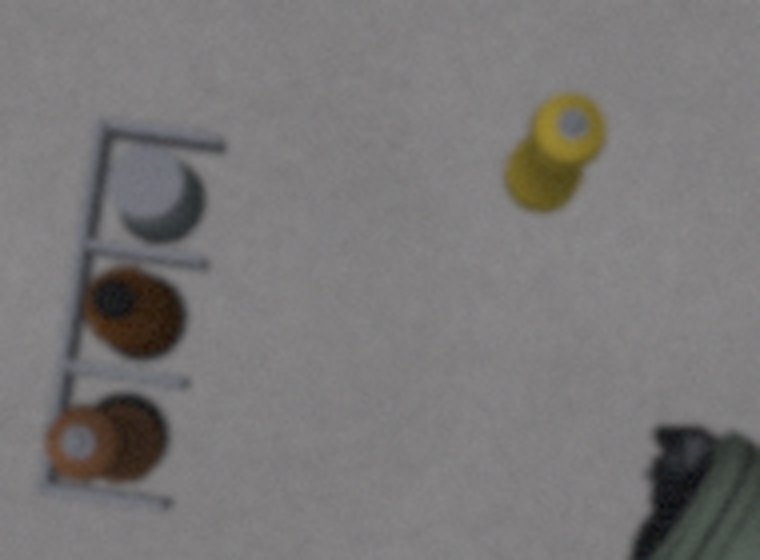

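View pics/scene_j.png

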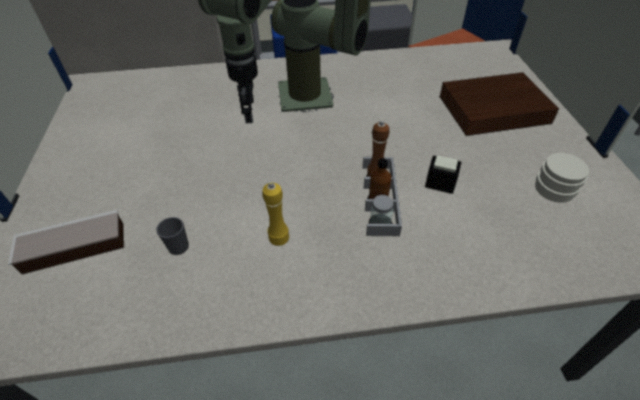

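View pics/top_j.png

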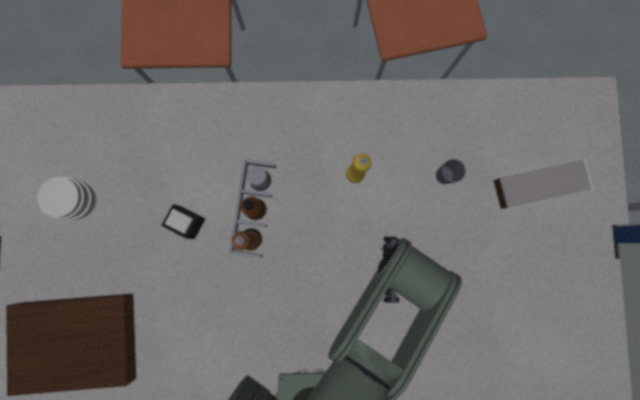

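The mill stands in the bay and the robot is clear. I'll check the foot once by overlay, and check that the other objects haven't changed.

Run:
```python
from h import *
c=camera("top");mill(79,442)
im=cv2.resize(c["frame"][200:270,220:290,::-1],None,fx=8,fy=8,interpolation=cv2.INTER_CUBIC)
def dr(r,col): 
    p=((proj(c,r)-[220,200]+.5)*8-.5).round().astype(np.int32);cv2.polylines(im,[p],True,col,1)
M=Bc-.005*ux+.004*uy
dr(ring(*M,0,.056),(0,255,0));dr(ring(*M,.036,.056),(0,255,0));dr(ring(*M,.172,.05),(0,255,0))
dr(np.array([[*(Bc+p*ux+q*uy),0] for p,q in((-.042,-.04),(.042,-.04),(.042,.04),(-.042,.04))]),(0,0,255))
cv2.imwrite("pics/k.png",im)
for n in("top","scene"):
    a=cv2.imread(f"pics/{n}0.png").astype(int);b=camera(n)["frame"][:,:,::-1].astype(int);d=cv2.blur(np.abs(a-b).sum(2).astype(np.float32),(5,5))
    for nm,(u,v) in dict(jar=(259,178),bottle=(253,206),tumbler=(450,171),napkins=(183,221)).items() if n=="top" else dict(jar=(384,205),tumbler=(173,235),napkins=(443,173)).items():
        print(n,nm,d[v-12:v+12,u-12:u+12].max().round(0))
```

```text
mill [0.473  0.1662] bay -0.0049 0.0062 tool [ 0.0604 -0.3501] tcp [ 0.4    -0.1815  0.2298] yaw -0.036
top jar 13.0
top bottle 18.0
top tumbler 13.0
top napkins 18.0
scene jar 11.0
scene tumbler 10.0
scene napkins 16.0
```

View pics/k.png

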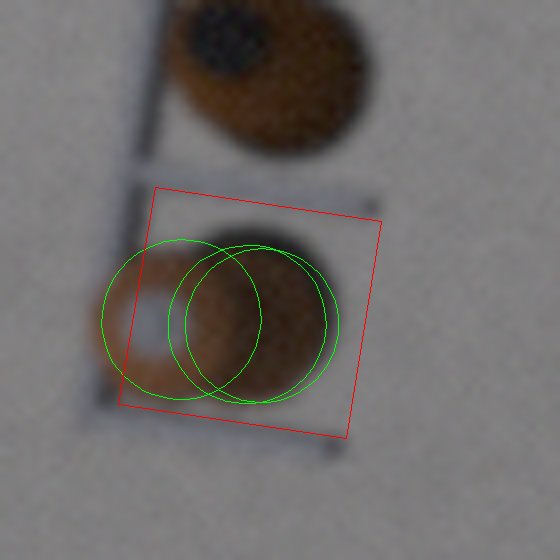

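The foot overlay agrees: it is whole inside the bay, with its front edge about 10 mm behind the opening. The other objects show only noise. I hand in.

```bash
python3 -c "
from station import hand_in
print(hand_in())"
```

```text
the job is handed in; nothing more can be done
None
```

The pepper mill stands upright in the empty bay, the one nearest the robot. I handed the job in at about 22 s of the 67 s allowed.

- **How it was pushed:** I pushed low on the foot with the side face of one open fingertip. With the tool vertical, the gripper body or finger knuckles would have met the mill's upper part if I had used shut fingers or the finger backs. It went diagonally in front of the bay, then straight in.
- **Trouble on the way:** on the first diagonal push the mill drifted about 15 mm sideways along the finger. I backed off, set the finger against it again and turned the tool slightly; after that it barely drifted.
- **Last checks of the mill:** it was about 5 mm short of the bay centre (limit 15.5 mm). Sideways, the top camera read +6 mm, and the scene camera +2 mm just before I backed off. The cameras differed by 4–6 mm sideways in the bay, more than the 2 mm calibration suggests, but both are within the 16 mm limit. The overlay shows the whole foot inside.
- **Everything else:** the jar, tumbler and napkin holder showed no change in either camera, and the bottle none in the top view. The gripper ended clear of everything, about 0.23 m up and 0.35 m away, with the measured force at noise level. No check failed.

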